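# Clear the utensil case and draw out the rolling pin

## Robot

A 7-joint arm with a two-finger parallel gripper is mounted at the origin on the work surface. World frame = base frame: x ahead of the robot, y to its left, z up, the work surface at z = 0. Lengths are in m, angles in rad, forces in N, time in s.
With the tool pointing down it reaches from about 0.4 to 0.85 m from the base axis. Payload 10.4 kg.
Tool frame: the origin (TCP) lies midway between the tips of the shut fingers; the grasp point (between the pads) lies 19 mm behind it; z points along the fingers, y is the direction in which the jaws open and shut (so a half turn about z gives the same grasp; the last joint's range is limited). The gripper opens to 87 mm and grips with 3 to 60 N. Pads are 19 mm wide; open, the fingers measure 117 mm over their backs; the gripper's body (75 mm by 190 mm) begins 51 mm behind the grasp point.
Start: joints at [-1.195, 0.332, -0.065, 1.46, 0.022, 1.35, -0.088], TCP at [0.243, 0.576, 0.223] pointing down, gripper open.
Joint ranges: [-2.6, 2.6], [-0.5, 2.12], [-1.47, 1.34], [0.16, 2.42], [-1.27, 4.41], [0.06, 2.06], [-2.6, 2.6]. Speed limits (rad/s): [2.22, 2.22, 2.79, 2.79, 3.14, 3.14, 3.14].

## Interface

Orientations are given as [roll, pitch, yaw] about the fixed x, y, z axes, in that order (R = Rz(yaw) Ry(pitch) Rx(roll)).
In Python, from station import sense, snapshot, close_job gives the robot as it stands.
- The arm moves only by the shell command python3 -m creep 'ROWS' [FORCE]. ROWS is JSON, a list of rows, each a list of 5 numbers: the shift along the tool's x, y, z in m, then the turn about the tool's z in degrees, then the opening, from 0 (shut) to 1 (fully open). In form: [[x, y, z, spin, claw], ...]. A call has 1 to 20 rows; each row is the pose to reach, as a shift and turn from the pose measured when the call began, along the tool's axes at that moment; what a row does not reach only later rows make up. A row lasts 1/12 s, in which the tool goes at most 41.7 mm and 7.16 degrees, less where a joint would pass 70% of its speed; a pose out of reach is approached as far as the arm can. A call with a gripper value outside its range is refused whole. The fingers move at their own pace and stop on an object; FORCE is the grip in N (left out, the last holds). Time passes only in rows, so rows that repeat a pose let the fingers close. It gives the time, the measured TCP pose, the force and the opening at its end, in the units of the state.
- sense(): the state, without advancing time (a new reading comes with each control period).
- snapshot(name): name is "scene" or "top" or "wrist"; returns a dict with "frame" (384x512x3 uint8, red, green, blue), "z_map" (384x512 float32, m along the optical axis (not along the pixel's ray), 0 where there is no reading), "camera_matrix" (3x3 intrinsics, pixels), "world_from_camera" (4x4, takes a point from camera to world coordinates). Camera axes: x right, y down, z forward; pixel columns grow to the right and rows downward; lengths in m; the calibration is good to about 2 mm. A picture is of the moment at which its call begins.
- close_job(): hands the job in, once; it reports no verdict.
The state is a dict: "time": time; "q": joint angles; "joint_vel": joint speeds; "tau": joint torques, N m; "ee_pos": TCP position; "tcp_rot": TCP orientation; "force": force on the tool from outside, world axes, zero at the start; "ft_torque": the same for the moment, N m; "gripper_width": finger opening in m.
Only numpy, scipy, OpenCV 4.12 (cv2) and the standard library are available. Lean on these libraries where they do the work, as an engineer would, in place of code of your own. Each camera call takes 0.05 s, during which the arm holds its last target.

## Task

Two closed cartons are parked across the opening of the metal utensil case: stack them squarely, one at a time, on the carton that stands on the bench beside the case, so that the three make one straight column. Then draw the wooden rolling pin, which is longer than the opening, out of the case by tilting it through, and finish while still holding it still in the gripper, all of it a good 10 cm above the case and touching nothing else. Do not shift the standing carton, and leave everything else on the bench where it is.

Things in the scene. Friction and masses are not known exactly. Their poses are not given: they have to be found in the camera images.
- case: Bare-metal utensil case fixed to the bench, 168 mm (x) by 440 (y, long axis) by 94 high; origin at the centre of its underside. Walls 4 thick, floor 6. Inside, two white saddles (60 in x, 12 in y, tops 44 above the bench) at y = -60 and +60 carry the pin; each has stops 10 higher, 18 either side of the middle. Inside length 432.
- opening (a point): Centre of the case's opening, at rim height (94 mm); axes as the case's. Two fixed covers, 4 thick (undersides at 90, tops at 94), close both y ends of the case; between them the top is open from y = -105 to +105, over the full inside width of 160 in x.
- pin: Straight wooden rolling pin, a rod 32 mm in diameter, 290 long, 0.17 to 0.28 kg, lying along the case's y within 12 of its middle, axis 60 above the bench. Origin at its centre, length along its y. Both ends lie some 40 under the covers, so it cannot come out level; slid some 55 endwise one end comes out from under its cover, then that end can be tilted up and out.
- pin_end_a (a point): Centre of the pin's +y end face.
- pin_end_b (a point): Centre of the pin's -y end face.
- carton_a: Closed brown carton, stiff, 0.15 to 0.3 kg, 200 mm (x) by 56 (y) by 42 high, with a band of paper tape; origin at the centre of its underside. It lies level across the two long walls of the case, over the -y half of the opening, its length across the case, underside 94 above the bench.
- carton_b: The same kind of carton as carton_a, lying across the +y half of the opening, some 30 clear of carton_a.
- base_carton: A third carton of the same kind and size, a little heavier, standing loose on the bench to the robot's left of the case, its long side roughly along the robot's x; origin at the centre of its underside, top 42 above the bench. It is the foot of the column: the other two go on it, in either order, long sides together.
- tin: A small plain steel tin, 44 across and 34 high, on the bench between case and standing carton; bystander, origin at the centre of its underside.
- jar: Amber glass jar, 64 across, 100 high, beyond the case; bystander, origin under its centre.
- bowl: Metal bowl, 120 across, 55 high, beyond the case; bystander, origin under its centre.
- spatula: Spatula lying flat on the bench to the left of the standing carton, roughly along x; bystander.
- scraper: Bench scraper (steel blade, dark wooden grip, 115 by 95) lying flat to the right of the case; bystander.
- tape_roll: Upright roll of paper tape, 90 across, 48 high, right of the case on the robot's side; bystander, origin under its centre.
Things that resemble listed ones, but are neither listed nor needed, are in the scene too. What is shaped like the carton_a but turquoise is not meant.

How it is judged:
On the way, in this order (a step that is already met when the one before it is completed fails the run):
1. one carton stands squarely on the standing carton, let go (((horizontal distance between carton_a and base_carton below 0.014 m and angle between the x axis of carton_a and the x axis of base_carton, either way round below 0.12 rad and z of carton_a in the frame of base_carton between 0.037 and 0.047 m and angle between carton_a's own z axis and vertical below 0.06 rad and linear speed of carton_a below 0.03 m/s and contact force between the fingers and carton_a below 0.2 N) or (horizontal distance between carton_b and base_carton below 0.014 m and angle between the x axis of carton_b and the x axis of base_carton, either way round below 0.12 rad and z of carton_b in the frame of base_carton between 0.037 and 0.047 m and angle between carton_b's own z axis and vertical below 0.06 rad and linear speed of carton_b below 0.03 m/s and contact force between the fingers and carton_b below 0.2 N))), for 0.2 s.
2. both cartons stand squarely on the column, let go (((horizontal distance between each of carton_a, carton_b and base_carton below 0.014 m and angle between the x axis of each of carton_a, carton_b and the x axis of base_carton, either way round below 0.12 rad and z of carton_a in the frame of base_carton between 0.037 and 0.047 m and angle between each of carton_a, carton_b's own z axis and vertical below 0.06 rad and linear speed of each of carton_a, carton_b below 0.03 m/s and contact force between the fingers and carton_a below 0.2 N and z of carton_b in the frame of base_carton between 0.078 and 0.09 m and contact force between the fingers and carton_b below 0.2 N) or (horizontal distance between each of carton_b, carton_a and base_carton below 0.014 m and angle between the x axis of each of carton_b, carton_a and the x axis of base_carton, either way round below 0.12 rad and z of carton_b in the frame of base_carton between 0.037 and 0.047 m and angle between each of carton_b, carton_a's own z axis and vertical below 0.06 rad and linear speed of each of carton_b, carton_a below 0.03 m/s and contact force between the fingers and carton_b below 0.2 N and z of carton_a in the frame of base_carton between 0.078 and 0.09 m and contact force between the fingers and carton_a below 0.2 N))), for 0.2 s.
At the end, for the whole second after the job is handed in: Both cartons lie flat in a column on the standing one (either order), within 14 mm and 7 degrees, let go, at rest; that one moved under 30 mm; the fingers grip the still pin, the centres of both its ends over 185 mm above the bench, touching neither case nor cartons (((horizontal distance between each of carton_a, carton_b and base_carton below 0.014 m and angle between the x axis of each of carton_a, carton_b and the x axis of base_carton, either way round below 0.12 rad and z of carton_a in the frame of base_carton between 0.037 and 0.047 m and angle between each of carton_a, carton_b's own z axis and vertical below 0.06 rad and linear speed of each of carton_a, carton_b below 0.03 m/s and contact force between the fingers and carton_a below 0.2 N and z of carton_b in the frame of base_carton between 0.078 and 0.09 m and contact force between the fingers and carton_b below 0.2 N) or (horizontal distance between each of carton_b, carton_a and base_carton below 0.014 m and angle between the x axis of each of carton_b, carton_a and the x axis of base_carton, either way round below 0.12 rad and z of carton_b in the frame of base_carton between 0.037 and 0.047 m and angle between each of carton_b, carton_a's own z axis and vertical below 0.06 rad and linear speed of each of carton_b, carton_a below 0.03 m/s and contact force between the fingers and carton_b below 0.2 N and z of carton_a in the frame of base_carton between 0.078 and 0.09 m and contact force between the fingers and carton_a below 0.2 N)) and distance of base_carton from where it was at the start of the episode below 0.03 m and height (world z) of each of pin_end_a, pin_end_b above 0.185 m and contact force between the fingers and pin above 1 N and linear speed of pin below 0.03 m/s and contact force between pin and case below 0.1 N and contact force between pin and carton_a below 0.1 N and contact force between pin and carton_b below 0.1 N and contact force between pin and base_carton below 0.1 N); the arm keeps its last pose, push and grip.
It fails at once if a bystander on the bench was moved more than 40 mm (distance of any of tin, jar, bowl, spatula, scraper, tape_roll from where it was at the start of the episode above 0.04 m).
It also fails if it takes over 72 s, if anything falls off the work surface, if the arm or the gripper's body presses on something with over 40 N, if the wrist force passes 120 N, or if a joint passes its speed limit or range.

## Working session

There is one attempt and no reset: what is moved stays moved. The work goes in short steps, Python scripts to look and compute and a shell command to move; the robot and the scene stay as the last step left them, time stands still between calls to the robot, and variables do not carry over. Pictures are saved under pics/ and viewed, and the job is handed in when it is done.

```bash
mkdir -p pics; ls
cat > h.py <<'E'
import numpy as np,cv2
from station import sense,snapshot
def save(name,fn):
    s=snapshot(name); cv2.imwrite('pics/'+fn+'.png',cv2.cvtColor(s['frame'],cv2.COLOR_RGB2BGR)); np.savez('pics/'+fn+'.npz',**s); return s
def load(fn): return dict(np.load('pics/'+fn+'.npz'))
def pts(s):
    z=s['z_map'];K=s['camera_matrix'];T=s['world_from_camera']
    v,u=np.mgrid[:z.shape[0],:z.shape[1]]
    c=np.stack([(u-K[0,2])/K[0,0]*z,(v-K[1,2])/K[1,1]*z,z],-1)
    return c@T[:3,:3].T+T[:3,3]
def ray(s,u,v,h):
    K=s['camera_matrix'];T=s['world_from_camera']
    d=T[:3,:3]@np.array([(u-K[0,2])/K[0,0],(v-K[1,2])/K[1,1],1]);o=T[:3,3]
    return o+d*(h-o[2])/d[2]
E
python3 - <<'E'
from h import *
st=sense();print({k:np.round(v,3) for k,v in st.items()})
for n in ['scene','top','wrist']:
    s=save(n,n+'0');print(n,np.round(s['world_from_camera'],3).tolist(),s['camera_matrix'][0,0])
E
```

```text
pics
{'time': np.float64(0.0), 'q': array([-1.195,  0.333, -0.065,  1.461,  0.022,  1.35 , -0.089]), 'joint_vel': array([-0.001,  0.001, -0.   ,  0.001, -0.001,  0.002,  0.001]), 'tau': array([ 0.0000e+00, -6.2327e+01,  2.5000e-02, -3.8988e+01, -6.1000e-02,
        4.0000e-02,  0.0000e+00]), 'ee_pos': array([0.243, 0.576, 0.222]), 'tcp_rot': array([-3.14 ,  0.   ,  2.743]), 'force': array([ 0.025,  0.087, -0.425]), 'ft_torque': array([-0.046, -0.001,  0.023]), 'gripper_width': np.float64(0.087)}
scene [[-0.231, 0.543, -0.807, 1.584], [0.973, 0.118, -0.198, 0.201], [-0.012, -0.831, -0.556, 0.785], [0.0, 0.0, 0.0, 1.0]] 356.7192165642485
top [[0.002, -0.991, 0.131, 0.408], [-1.0, -0.002, -0.004, -0.058], [0.004, -0.131, -0.991, 1.164], [0.0, 0.0, 0.0, 1.0]] 365.94731597170704
wrist [[0.388, 0.894, 0.224, 0.182], [0.922, -0.375, -0.098, 0.602], [-0.003, 0.244, -0.97, 0.384], [0.0, 0.0, 0.0, 1.0]] 280.0164745515001
```

View pics/top0.png

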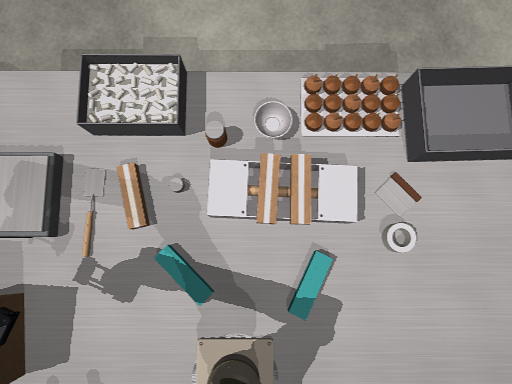

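View pics/scene0.png

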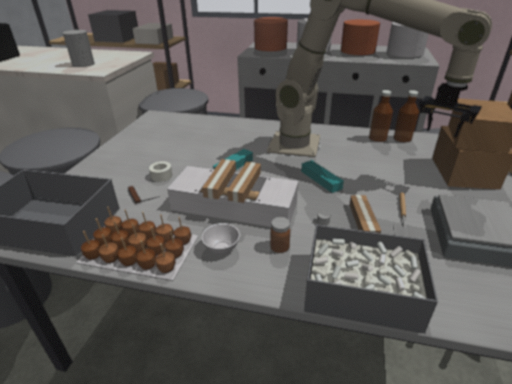

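View pics/wrist0.png

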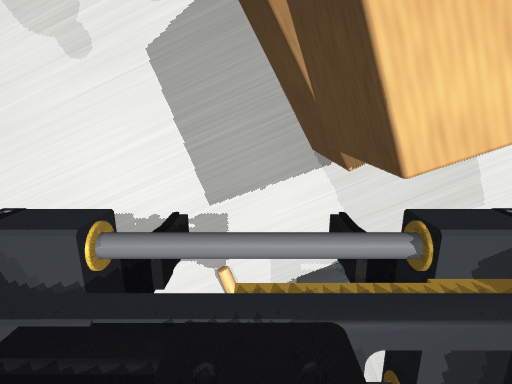

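Top view: the two cartons on the case are at (268,188) and (301,188), with the pin between them at (285,191). The brown carton at (132,196) is the base. The turquoise cartons at (184,274) and (311,284) are not meant. I'll measure these and check an enlarged crop.

```bash
cat >> h.py <<'E'
def boxes(s,h0,h1,amin=150,extra=None):
    P=pts(s);z=P[...,2]
    im=cv2.cvtColor(s['frame'],cv2.COLOR_RGB2HSV)
    m=((s['z_map']>0)&(z>h0)&(z<h1))
    if extra is not None:m&=extra(im,P)
    m=m.astype(np.uint8);m=cv2.morphologyEx(m,cv2.MORPH_OPEN,np.ones((3,3)))
    out=[]
    n,lab,stt,cc=cv2.connectedComponentsWithStats(m)
    for i in range(1,n):
        if stt[i,4]<amin:continue
        p=P[lab==i]
        r=cv2.minAreaRect((p[:,:2]*1000).astype(np.float32))
        b=cv2.boxPoints(r);e=[b[1]-b[0],b[2]-b[1]];L=max(e,key=np.linalg.norm)
        out.append((np.round(cc[i]),stt[i,4],np.round(r[0],1),np.round(sorted(r[1]),1),round(float(np.degrees(np.arctan2(L[1],L[0]))%180),1),round(float(np.median(p[:,2])*1000),1)))
    return out
E
python3 - <<'E'
from h import *
s=load('top0')
f=lambda a,b:[print(*x) for x in boxes(s,a,b,extra=lambda im,P:(abs(P[...,1])<.6)&(P[...,0]>.2)&(P[...,0]<.8))]
print('base level');f(.03,.05)
print('carton tops');f(.125,.15)
print('rim');f(.085,.105)
print('tin');f(.025,.037)
c=cv2.cvtColor(s['frame'],cv2.COLOR_RGB2BGR)
cv2.imwrite('pics/crop0.png',cv2.resize(c[130:250,100:370],None,fx=2.9,fy=2.9,interpolation=cv2.INTER_CUBIC))
s=load('scene0');print('scene');
for a,b in((.03,.05),(.125,.15)):[print(*x) for x in boxes(s,a,b,60,extra=lambda im,P:(abs(P[...,1])<.6)&(P[...,0]>.2)&(P[...,0]<.8))]
E
```

```text
base level
[131. 195.] 1225 [548.4 324.9] [ 57.5 201.4] 13.2 41.6
[403. 233.] 279 [ 429.5 -508.7] [63.9 88.9] 54.5 46.5
[183. 275.] 1278 [307.2 157.6] [ 56.9 198.2] 44.8 41.7
[311. 283.] 1211 [ 279.4 -226.8] [ 56.9 196.4] 154.6 41.6
carton tops
[268. 188.] 1375 [559. -96.] [ 55.9 201. ] 176.3 135.6
[301. 188.] 1384 [ 557.5 -189.1] [ 55.4 199.7] 179.2 135.3
rim
[214. 130.] 273 [739.5  64. ] [53.2 53.9] 89.6 99.0
[227. 188.] 2178 [564.7  22.4] [114.9 168.4] 177.5 93.5
[337. 193.] 2190 [ 551.3 -301.8] [115.  168.8] 177.5 93.3
tin
scene
[240. 156.] 172 [ 246.8 -211.7] [ 60.5 112.7] 154.3 40.9
[322. 173.] 430 [310.7 155. ] [ 61.9 201.7] 45.0 40.6
[159. 169.] 190 [ 429.7 -504.8] [77.4 85.6] 61.0 43.5
[365. 214.] 640 [552.8 322.3] [ 57.9 201.9] 13.7 41.0
[222. 210.] 428 [ 642.2 -169.1] [ 11.3 392.1] 87.9 40.0
[323. 215.] 76 [586.5 185.8] [38.  40.8] 25.1 33.4
[220. 231.] 205 [ 760.8 -123.8] [ 52.4 105.3] 102.0 40.8
[279. 243.] 83 [764.1  67. ] [23.3 59.6] 103.1 39.6
[452. 248.] 85 [679.1 574.2] [20.7 47.5] 60.6 39.8
[218. 176.] 540 [ 558.4 -191.5] [ 58.2 207.1] 179.5 135.2
[243. 179.] 556 [560.3 -98.3] [ 57.5 205.9] 176.4 135.2
```

View pics/crop0.png

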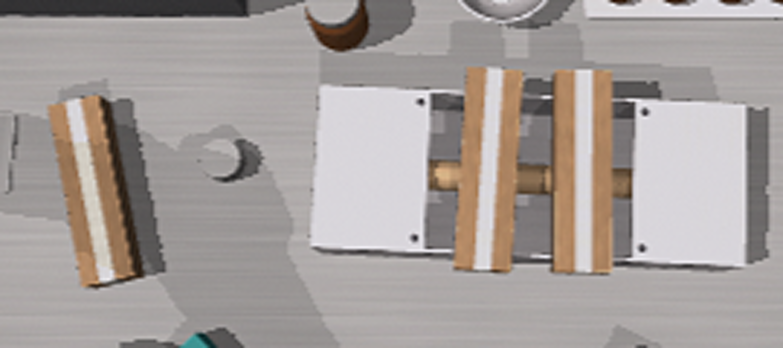

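The crop confirms it. carton_b is the left brown one with a tape band, carton_a the right one, and the brown taped one at (131,195) in the full frame is the base. Both views give tops at 135 and 41 mm, which matches the text. Next, the shift in tool axes.

```bash
cat >> h.py <<'E'
from scipy.spatial.transform import Rotation as Ro
def go(x,y,z,ang):
    "print shift in tool axes from now to TCP (x,y,z) m with tool x along ang (deg, mod 180)"
    st=sense();p=np.array(st['ee_pos']);R=Ro.from_euler('xyz',st['tcp_rot'])
    d=R.inv().apply(np.array([x,y,z])-p)
    yaw=np.degrees(np.arctan2(R.as_matrix()[1,0],R.as_matrix()[0,0]))
    dy=(ang-yaw+90)%180-90
    print('t',round(float(st['time']),2),'tcp',p.round(4),'yaw',round(yaw,2),'q',np.round(st['q'],2),'w',round(float(st['gripper_width']),4),'F',np.round(st['force'],1))
    print('shift',d.round(4),'spin',round(-dy,1))
E
python3 -c "
from h import *
go(.559,-.097,.222,176.3)"
```

```text
t 0.15 tcp [0.2426 0.5757 0.222 ] yaw 157.15 q [-1.19  0.33 -0.06  1.46  0.02  1.35 -0.09] w 0.0871 F [ 0.3  0.4 -0.3]
shift [-5.528e-01 -4.971e-01  5.000e-04] spin -19.1
```

```bash
python3 -m creep '[[-0.02,-0.018,0,0,0.9],[-0.05,-0.045,0,-1,0.9],[-0.08,-0.072,0,-3,0.9],[-0.11,-0.099,0,-5,0.9],[-0.14,-0.126,0,-7,0.9],[-0.17,-0.153,0,-9,0.9],[-0.20,-0.18,0,-11,0.9],[-0.23,-0.207,0,-13,0.9],[-0.26,-0.234,0,-15,0.9],[-0.29,-0.261,0,-17,0.9],[-0.32,-0.288,0,-19.1,0.9],[-0.35,-0.315,0,-19.1,0.9],[-0.38,-0.342,0,-19.1,0.9],[-0.41,-0.369,0,-19.1,0.9],[-0.44,-0.396,0,-19.1,0.9],[-0.47,-0.423,0,-19.1,0.9],[-0.50,-0.45,0,-19.1,0.9],[-0.53,-0.477,0,-19.1,0.9],[-0.553,-0.497,0,-19.1,0.9],[-0.553,-0.497,0,-19.1,0.9]]' 15; python3 -c "
from h import *
go(.559,-.097,.222,176.3)
s=save('wrist','w1')
for x in boxes(s,.125,.15,300):print(*x)"
```

```text
time: 1.82
ee_pos: [0.5599, -0.104, 0.2223]
tcp_rot: [-3.137, 0.0, 3.069]
force: [-0.1, 0.4, -0.1]
gripper_width: 0.0781
t 1.82 tcp [ 0.5599 -0.104   0.2223] yaw 175.82 q [-0.38  0.22  0.56  1.64 -0.12  1.31  1.7 ] w 0.0781 F [-0.1  0.4 -0.1]
shift [0.0014 0.0069 0.0003] spin -0.5
[266. 151.] 9863 [529.6 -94.7] [ 56.1 140.6] 176.3 136.0
[161. 151.] 9310 [ 527.3 -189. ] [ 56.7 139.1] 179.0 136.2
[193. 276.] 881 [ 640.8 -179.6] [34.3 36. ] 179.6 135.9
[267. 270.] 1344 [ 641.1 -101.6] [26.7 55.4] 85.3 135.9
```

View pics/w1.png

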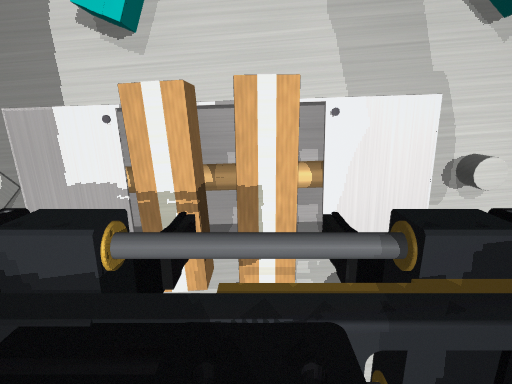

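In the wrist view, carton_b's tape band is at (266,151) and carton_a at (161,151). The wrist fit puts b at y ≈ -96.6 mm, angle 176.3°, top 136, so it agrees with the other views. Now I descend and grip.

```bash
python3 -m creep '[[0.0014,0.0073,0.01,-0.5,0.9],[0.0014,0.0073,0.03,-0.5,0.9],[0.0014,0.0073,0.05,-0.5,0.9],[0.0014,0.0073,0.07,-0.5,0.9],[0.0014,0.0073,0.09,-0.5,0.9],[0.0014,0.0073,0.105,-0.5,0.9],[0.0014,0.0073,0.116,-0.5,0.9],[0.0014,0.0073,0.12,-0.5,0.9],[0.0014,0.0073,0.12,-0.5,0.9],[0.0014,0.0073,0.12,-0.5,0.5],[0.0014,0.0073,0.12,-0.5,0.5],[0.0014,0.0073,0.12,-0.5,0.5],[0.0014,0.0073,0.12,-0.5,0.5],[0.0014,0.0073,0.12,-0.5,0.5],[0.0014,0.0073,0.12,-0.5,0.5]]' 20; python3 -c "
from h import *
go(.559,-.0965,.3,176.3)"
```

```text
time: 3.12
ee_pos: [0.5587, -0.0944, 0.1028]
tcp_rot: [-3.138, 0.0, 3.079]
force: [-0.8, -1.7, 6.4]
gripper_width: 0.056
t 3.12 tcp [ 0.5587 -0.0944  0.1028] yaw 176.4 q [-0.36  0.33  0.53  1.79 -0.18  1.08  1.74] w 0.056 F [-0.8 -1.7  6.4]
shift [-0.0005 -0.0028 -0.1972] spin 0.1
```

```bash
python3 -m creep '[[0,0,-0.008,0,0.5],[0,0,-0.02,0,0.5],[0,0,-0.04,0,0.5],[0,0,-0.06,0,0.5],[0,0,-0.08,0,0.5],[0,0,-0.1,0,0.5],[0,0,-0.11,0,0.5],[0,0,-0.11,0,0.5]]' 20; python3 -c "
from h import *
go(.5505,.324,.213,13.4)
s=save('wrist','w2')
for x in boxes(s,.10,.3,300):print(*x)"
```

```text
time: 3.78
ee_pos: [0.5598, -0.094, 0.2155]
tcp_rot: [-3.139, 0.004, 3.079]
force: [-0.1, -0.6, -3.4]
gripper_width: 0.0556
t 3.78 tcp [ 0.5598 -0.094   0.2155] yaw 176.42 q [-0.39  0.22  0.55  1.66 -0.11  1.29  1.69] w 0.0556 F [-0.1 -0.6 -3.4]
shift [0.0354 0.4166 0.0012] spin -17.0
[223. 140.] 36312 [ 525.5 -135.8] [133.9 162.7] 88.9 248.2
[ 15. 221.] 812 [ 520.8 -168.5] [10.6 14.7] 110.1 291.9
[399. 216.] 1168 [526.2 -46.7] [ 7.6 32.6] 100.5 295.3
[499. 221.] 673 [530.4 -14.5] [10.1 14.8] 65.1 290.6
[ 22. 275.] 1043 [ 540.7 -171. ] [ 2.8 18.8] 176.2 294.5
[255. 271.] 5098 [557.  -93.2] [41.5 75.8] 86.3 249.8
[497. 274.] 897 [548.5 -13.4] [ 3.  13.9] 176.9 294.6
[475. 366.] 1033 [587.  -19.1] [ 9.9 25.9] 174.6 294.7
```

View pics/w2.png

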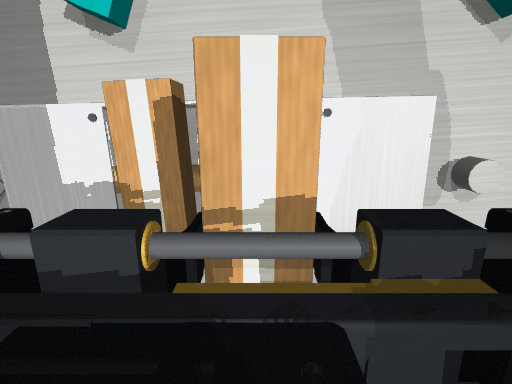

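Carton_b hangs level and square in the fingers, with its near end at row 38. From that edge I'll get its along-length offset, then carry it over.

```bash
python3 -c "
from h import *
s=load('w2');a=ray(s,260,38,.2485);P=pts(s)
print(a,P[42,260],P[60,215],P[60,305],P[150,260])"
python3 -m creep '[[0.0,0.01,0,0,0.5],[0.002,0.03,0,-1,0.5],[0.005,0.055,0,-2,0.5],[0.007,0.08,0,-3,0.5],[0.009,0.105,0,-4,0.5],[0.011,0.13,0,-5,0.5],[0.013,0.155,0,-6,0.5],[0.015,0.18,0,-7,0.5],[0.017,0.205,0,-8,0.5],[0.019,0.23,0,-9,0.5],[0.021,0.255,0,-10,0.5],[0.024,0.28,0,-11,0.5],[0.026,0.305,0,-12,0.5],[0.028,0.33,0,-13,0.5],[0.03,0.355,0,-14,0.5],[0.032,0.38,0,-15,0.5],[0.034,0.4,0,-16,0.5],[0.035,0.412,0,-17,0.5],[0.035,0.4166,0,-17,0.5],[0.035,0.4166,0,-17,0.5]]' 20; python3 -c "
from h import *
go(.5505,.324,.213,13.4)
s=save('wrist','w3')
for x in boxes(s,.03,.05,300):print(*x)
s=save('top','t3')
for x in boxes(s,.03,.05,extra=lambda im,P:(abs(P[...,1])<.6)&(P[...,0]>.2)&(P[...,0]<.8)):print(*x)
"
```

```text
[ 0.46199378 -0.08664908  0.2485    ] [ 0.46361988 -0.08674828  0.24895559] [ 0.46947028 -0.10613748  0.2495545 ] [ 0.47181063 -0.06820107  0.24931119] [ 0.50851435 -0.08947652  0.24906365]
time: 5.5
ee_pos: [0.5499, 0.3252, 0.2118]
tcp_rot: [-3.138, 0.001, -2.906]
force: [0.4, -0.0, -2.7]
gripper_width: 0.0559
t 5.5 tcp [0.5499 0.3252 0.2118] yaw -166.51 q [-0.82  0.37  0.28  1.45 -0.1   1.33  1.27] w 0.0559 F [ 0.4 -0.  -2.7]
shift [-0.0003 -0.0013 -0.0012] spin 0.1
[ 54. 134.] 1587 [567.5  79.3] [  9.1 167.6] 179.9 40.3
[464. 162.] 1187 [481.2 560.2] [  4.8 119.4] 178.7 40.2
[146. 173.] 963 [583.8 189.2] [42.3 43. ] 7.1 34.0
[134. 204.] 797 [547.8 322.7] [ 57.4 200. ] 12.1 41.6
[408. 239.] 212 [ 415.3 -523.9] [45.1 83.3] 175.4 46.4
[183. 275.] 1292 [307.3 157.7] [ 56.9 198.5] 44.9 41.9
[311. 283.] 1219 [ 279.6 -226.8] [ 57.4 196.5] 154.6 41.4
```

View pics/w3.png

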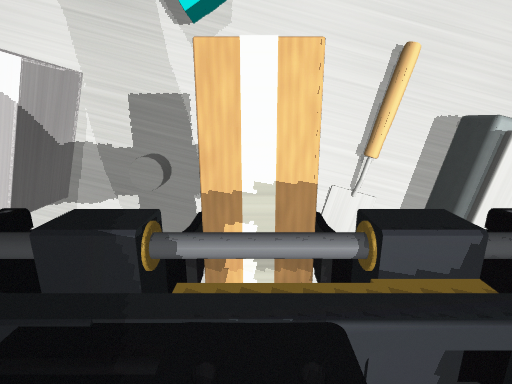

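```bash
python3 -m creep '[[0.002,-0.0025,0.01,0,0.5],[0.002,-0.0025,0.03,0,0.5],[0.002,-0.0025,0.055,0,0.5],[0.002,-0.0025,0.08,0,0.5],[0.002,-0.0025,0.105,0,0.5],[0.002,-0.0025,0.125,0,0.5],[0.002,-0.0025,0.14,0,0.5],[0.002,-0.0025,0.148,0,0.5],[0.002,-0.0025,0.152,0,0.5],[0.002,-0.0025,0.155,0,0.5],[0.002,-0.0025,0.155,0,0.5]]' 20; python3 -c "
from h import *
go(.548,.3225,.0515,13.3)"
```

```text
time: 6.52
ee_pos: [0.55, 0.3189, 0.0576]
tcp_rot: [-3.137, 0.002, -2.91]
force: [-0.5, 0.6, -2.2]
gripper_width: 0.0562
t 6.52 tcp [0.55   0.3189 0.0576] yaw -166.73 q [-0.8   0.49  0.25  1.62 -0.13  1.04  1.3 ] w 0.0562 F [-0.5  0.6 -2.2]
shift [0.0011 0.004  0.0061] spin -0.0
```

```bash
python3 -m creep '[[0.001,0.003,0.001,0,0.5],[0.0015,0.005,0.003,0,0.5],[0.0015,0.005,0.005,0,0.5],[0.0015,0.005,0.006,0,0.5],[0.0015,0.005,0.006,0,0.5]]' 20; python3 -c "
from h import *
go(.548,.3225,.0515,13.3)"
```

```text
time: 6.93
ee_pos: [0.5473, 0.3234, 0.0514]
tcp_rot: [-3.137, 0.001, -2.91]
force: [0.8, 0.5, -3.2]
gripper_width: 0.0558
t 6.93 tcp [0.5473 0.3234 0.0514] yaw -166.71 q [-0.8   0.5   0.25  1.62 -0.13  1.03  1.29] w 0.0558 F [ 0.8  0.5 -3.2]
shift [-0.0005 -0.001  -0.0001] spin -0.0
```

```bash
python3 -m creep '[[0,-0.001,0.001,0,0.5],[0,-0.001,0.002,0,0.5],[0,-0.001,0.002,0,0.5],[0,-0.001,0.002,0,0.6],[0,-0.001,0.002,0,0.75],[0,-0.001,0.002,0,0.9],[0,-0.001,0.002,0,0.95],[0,-0.001,0.002,0,0.95],[0,-0.001,-0.02,0,0.95],[0,-0.001,-0.05,0,0.95],[0,-0.001,-0.08,0,0.95],[0,-0.001,-0.11,0,0.95],[0,-0.001,-0.14,0,0.95],[0,-0.001,-0.17,0,0.95],[0,-0.001,-0.17,0,0.95]]' 20; python3 -c "
from h import *
go(.558,-.1895,.222,179.1)
s=save('wrist','w4')
for x in boxes(s,.02,.1,300):print(*x)
P=pts(s)
cv2.imwrite('pics/w4z.png',np.clip(P[...,2]*1500,0,255).astype(np.uint8))"
```

```text
time: 8.18
ee_pos: [0.5494, 0.3242, 0.2282]
tcp_rot: [-3.141, 0.01, -2.91]
force: [0.7, 0.3, 0.7]
gripper_width: 0.0827
t 8.18 tcp [0.5494 0.3242 0.2282] yaw -166.73 q [-0.82  0.35  0.28  1.44 -0.09  1.35  1.26] w 0.0827 F [0.7 0.3 0.7]
shift [ 0.1096 -0.502   0.0055] spin 14.2
[197.   7.] 491 [385.  218.8] [15.7 43.3] 112.4 40.7
[ 35. 130.] 10662 [566.   35.2] [ 92.7 168.9] 178.3 84.7
[258. 154.] 7664 [532.1 319.3] [ 56.1 166.4] 13.3 84.0
[476. 166.] 6455 [486.1 590.4] [ 63.9 131.5] 0.1 59.8
[152. 170.] 963 [583.3 189.1] [42.4 42.7] 101.5 34.0
```

View pics/w4.png

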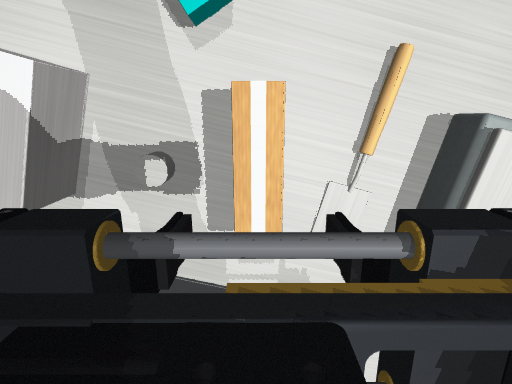

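Carton_b now stands on the base and is let go; its tape band is at (258,154) and its top at 84 mm. Next I move over carton_a and check the stack from there.

```bash
python3 -m creep '[[0.004,-0.02,0,0,0.9],[0.011,-0.05,0,1,0.9],[0.018,-0.08,0,2,0.9],[0.024,-0.11,0,3,0.9],[0.031,-0.14,0,4,0.9],[0.037,-0.17,0,5,0.9],[0.044,-0.2,0,6,0.9],[0.050,-0.23,0,7,0.9],[0.057,-0.26,0,8,0.9],[0.063,-0.29,0,9,0.9],[0.07,-0.32,0,10,0.9],[0.076,-0.35,0,11,0.9],[0.083,-0.38,0,12,0.9],[0.09,-0.41,0,13,0.9],[0.096,-0.44,0,14.2,0.9],[0.103,-0.47,0,14.2,0.9],[0.108,-0.49,0.003,14.2,0.9],[0.1096,-0.502,0.005,14.2,0.9],[0.1096,-0.502,0.005,14.2,0.9],[0.1096,-0.502,0.005,14.2,0.9]]' 20; python3 -c "
from h import *
go(.558,-.1895,.222,179.1)
s=save('wrist','w5')
for x in boxes(s,.125,.15,300):print(*x)
e=lambda im,P:(abs(P[...,1]-.32)<.12)&(P[...,0]>.2)&(P[...,0]<.8)
for n in('top','scene'):
  s=save(n,n+'5');print(n)
  for a,b in ((.03,.05),(.07,.095)):
    for x in boxes(s,a,b,80,extra=e):print(*x)
  cv2.imwrite('pics/c5%s.png'%n,cv2.resize(cv2.cvtColor(s['frame'][150:240,90:190] if n=='top' else s['frame'][170:260,310:430],cv2.COLOR_RGB2BGR),None,fx=6,fy=6,interpolation=cv2.INTER_CUBIC))
"
```

```text
time: 9.9
ee_pos: [0.5568, -0.1901, 0.2192]
tcp_rot: [-3.141, 0.006, 3.124]
force: [1.2, -0.1, -0.2]
gripper_width: 0.0783
t 9.9 tcp [ 0.5568 -0.1901  0.2192] yaw 179.0 q [-0.25  0.27  0.61  1.6  -0.16  1.31  1.93] w 0.0783 F [ 1.2 -0.1 -0.2]
shift [-0.0012  0.0006 -0.0028] spin -0.1
[259. 152.] 9884 [ 526.6 -189.1] [ 56.2 137.2] 179.2 136.1
[259. 270.] 1351 [ 636.3 -190.5] [26.9 55.3] 88.6 135.9
top
[163. 258.] 243 [356.3 221.1] [41.8 77.7] 0.1 42.0
[127. 194.] 1347 [548.  323.3] [ 57.9 201.1] 13.2 83.7
scene
[336. 181.] 87 [364.2 221. ] [39.4 68.5] 3.5 40.3
[366. 205.] 690 [549.4 320.3] [ 57.4 204.7] 13.3 82.8
[354. 242.] 406 [775.7 274.7] [ 46.4 149.1] 89.8 83.7
[398. 249.] 256 [774.7 401.3] [42.7 77.3] 90.8 83.5
```

View pics/c5scene.png

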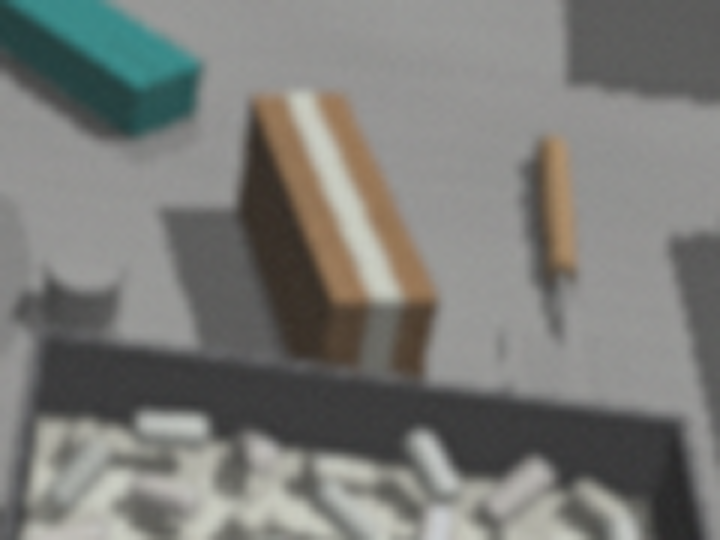

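View pics/c5top.png

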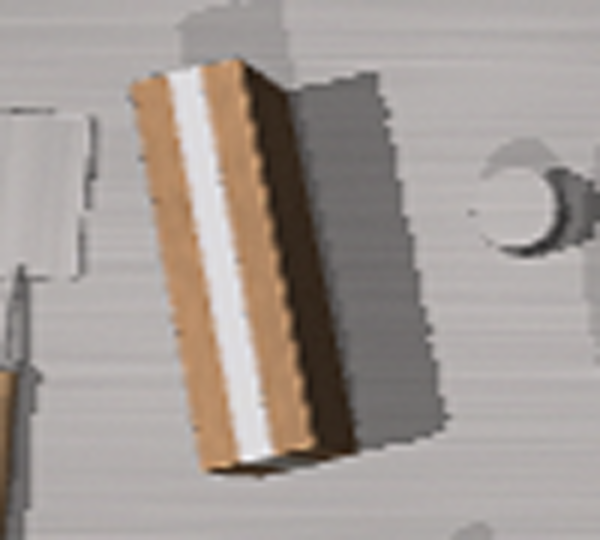

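The stack of two looks flush in both crops: no step in the end face at scene crop (370,310), and the side wall in the top crop is straight. The fits are within 2–4 mm of the base's first measured pose. Now carton_a: the wrist fit (259,152) gives y ≈ -189.5, angle 179.2.

```bash
python3 -m creep '[[-0.001,0.0006,0.01,0,0.9],[-0.001,0.0006,0.03,0,0.9],[-0.001,0.0006,0.05,0,0.9],[-0.001,0.0006,0.07,0,0.9],[-0.001,0.0006,0.09,0,0.9],[-0.001,0.0006,0.105,0,0.9],[-0.001,0.0006,0.114,0,0.9],[-0.001,0.0006,0.117,0,0.9],[-0.001,0.0006,0.117,0,0.9],[-0.001,0.0006,0.117,0,0.5],[-0.001,0.0006,0.117,0,0.5],[-0.001,0.0006,0.117,0,0.5],[-0.001,0.0006,0.117,0,0.5],[-0.001,0.0006,0.117,0,0.5],[-0.001,0.0006,0.117,0,0.5]]' 20; python3 -c "
from h import *
go(.559,-.0965,.3,176.3)"
```

```text
time: 11.3
ee_pos: [0.5597, -0.1882, 0.1036]
tcp_rot: [-3.141, 0.008, 3.127]
force: [-0.0, -0.8, 3.5]
gripper_width: 0.0558
t 11.3 tcp [ 0.5597 -0.1882  0.1036] yaw 179.17 q [-0.22  0.38  0.58  1.73 -0.23  1.09  1.99] w 0.0558 F [-0.  -0.8  3.5]
shift [ 0.0004  0.0917 -0.1964] spin 2.9
```

```bash
python3 -m creep '[[0,0,-0.008,0,0.5],[0,0,-0.02,0,0.5],[0,0,-0.04,0,0.5],[0,0,-0.06,0,0.5],[0,0,-0.08,0,0.5],[0,0,-0.1,0,0.5],[0,0,-0.12,0,0.5],[0,0,-0.12,0,0.5]]' 20; python3 -c "
from h import *
go(.549,.324,.223,13.3)
s=save('wrist','w6')
P=pts(s);z=P[...,2]
print(P[45,260],P[150,260])
m=(z[:,262]>.22)&(z[:,262]<.3);v=np.where(m)[0];print(v[0],P[v[0],262])"
```

```text
time: 11.97
ee_pos: [0.5602, -0.1889, 0.2285]
tcp_rot: [-3.141, 0.014, 3.127]
force: [0.1, -0.5, -2.4]
gripper_width: 0.0559
t 11.97 tcp [ 0.5602 -0.1889  0.2285] yaw 179.15 q [-0.25  0.27  0.61  1.59 -0.16  1.32  1.93] w 0.0559 F [ 0.1 -0.5 -2.4]
shift [0.0189 0.5126 0.0048] spin -14.1
[ 0.46441218 -0.18637882  0.26012235] [ 0.50853656 -0.18694794  0.26056882]
29 [ 0.45839108 -0.18547035  0.26022186]
```

View pics/w6.png

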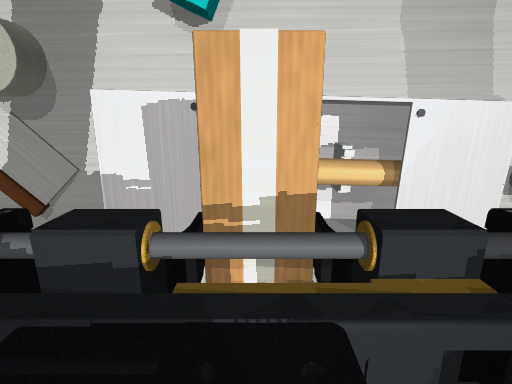

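Carton_a is held level and square, with its near end at row 29 and its centre 1.5 mm nearer the robot than the TCP. I carry it over to the column.

```bash
python3 -m creep '[[0.0,0.01,0,0,0.5],[0.001,0.03,0,-1,0.5],[0.003,0.06,0,-2,0.5],[0.004,0.09,0,-3,0.5],[0.005,0.12,0,-4,0.5],[0.006,0.15,0,-5,0.5],[0.007,0.18,0,-6,0.5],[0.008,0.21,0,-7,0.5],[0.009,0.24,0,-8,0.5],[0.010,0.27,0,-9,0.5],[0.011,0.3,0,-9.5,0.5],[0.012,0.33,0,-10,0.5],[0.013,0.36,0,-10.5,0.5],[0.014,0.39,0,-11,0.5],[0.015,0.42,0,-12,0.5],[0.016,0.45,0,-13,0.5],[0.017,0.48,0,-14.1,0.5],[0.0174,0.5,0,-14.1,0.5],[0.0174,0.5128,0,-14.1,0.5],[0.0174,0.5128,0,-14.1,0.5]]' 20; python3 -c "
from h import *
go(.5505,.3243,.105,13.3)
"
```

```text
time: 13.68
ee_pos: [0.5477, 0.328, 0.224]
tcp_rot: [-3.138, 0.009, -2.906]
force: [-1.3, 0.6, -2.3]
gripper_width: 0.0559
t 13.68 tcp [0.5477 0.328  0.224 ] yaw -166.49 q [-0.83  0.36  0.28  1.44 -0.09  1.35  1.26] w 0.0559 F [-1.3  0.6 -2.3]
shift [-0.0008 -0.0039  0.119 ] spin 0.2
```

```bash
python3 -m creep '[[-0.001,-0.003,0.01,0.2,0.5],[-0.001,-0.003,0.03,0.2,0.5],[-0.001,-0.003,0.055,0.2,0.5],[-0.001,-0.003,0.08,0.2,0.5],[-0.001,-0.003,0.1,0.2,0.5],[-0.001,-0.003,0.112,0.2,0.5],[-0.001,-0.003,0.118,0.2,0.5],[-0.001,-0.003,0.118,0.2,0.5],[-0.001,-0.003,0.118,0.2,0.5]]' 20; python3 -c "
from h import *
go(.5505,.3243,.0945,13.3)
"
```

```text
time: 14.43
ee_pos: [0.551, 0.3249, 0.1067]
tcp_rot: [-3.139, 0.01, -2.91]
force: [0.3, 0.1, -1.8]
gripper_width: 0.0561
t 14.43 tcp [0.551  0.3249 0.1067] yaw -166.73 q [-0.81  0.45  0.27  1.58 -0.12  1.13  1.28] w 0.0561 F [ 0.3  0.1 -1.8]
shift [ 0.0008 -0.0004  0.0122] spin -0.0
```

```bash
python3 -m creep '[[0.0005,-0.0005,0.003,0,0.5],[0.0005,-0.0005,0.006,0,0.5],[0.0005,-0.0005,0.009,0,0.5],[0.0005,-0.0005,0.011,0,0.5],[0.0005,-0.0005,0.012,0,0.5],[0.0005,-0.0005,0.012,0,0.5]]' 20; python3 -c "
from h import *
go(.5505,.3243,.0945,13.3)
"
```

```text
time: 14.93
ee_pos: [0.5506, 0.3242, 0.0944]
tcp_rot: [-3.138, 0.01, -2.91]
force: [0.5, 0.9, -3.2]
gripper_width: 0.056
t 14.93 tcp [0.5506 0.3242 0.0944] yaw -166.73 q [-0.81  0.46  0.26  1.59 -0.12  1.1   1.28] w 0.056 F [ 0.5  0.9 -3.2]
shift [ 0.0001  0.0001 -0.0001] spin -0.0
```

```bash
python3 -m creep '[[0,0,0.001,0,0.5],[0,0,0.002,0,0.5],[0,0,0.002,0,0.5],[0,0,0.002,0,0.6],[0,0,0.002,0,0.75],[0,0,0.002,0,0.9],[0,0,0.002,0,0.95],[0,0,0.002,0,0.95],[0,0,-0.02,0,0.95],[0,0,-0.05,0,0.95],[0,0,-0.08,0,0.95],[0,0,-0.11,0,0.95],[0,0,-0.13,0,0.95],[0,0,-0.13,0,0.95],[0,0,-0.13,0,0.95]]' 20; python3 -c "
from h import *
go(.5505,.3243,.0945,13.3)
s=save('wrist','w7')
for x in boxes(s,.11,.14,300):print(*x)
"
```

```text
time: 16.18
ee_pos: [0.5499, 0.3247, 0.2255]
tcp_rot: [-3.139, 0.012, -2.91]
force: [-0.1, -0.4, 0.4]
gripper_width: 0.0828
t 16.18 tcp [0.5499 0.3247 0.2255] yaw -166.72 q [-0.83  0.35  0.28  1.44 -0.09  1.35  1.26] w 0.0828 F [-0.1 -0.4  0.4]
shift [ 0.001  -0.0002  0.131 ] spin -0.0
[258. 151.] 9352 [523.4 318. ] [ 56.2 147.1] 13.3 126.0
[258. 268.] 1019 [635.6 344.8] [23.7 55.6] 102.9 125.9
```

Carton_a is let go on top, tape band at (258,151), top at 126 mm. Next I move to the case, turning the jaws across the pin.

```bash
python3 -c "
from h import *
go(.556,-.175,.2255,87.5)
go(.556,-.175,.2255,87.5-180)
"
```

```text
t 16.23 tcp [0.5492 0.3244 0.224 ] yaw -166.72 q [-0.83  0.36  0.28  1.45 -0.09  1.35  1.26] w 0.0828 F [-0.2  0.1 -0.3]
shift [ 0.1081 -0.4876 -0.001 ] spin -74.2
t 16.23 tcp [0.5492 0.3244 0.224 ] yaw -166.72 q [-0.83  0.36  0.28  1.45 -0.09  1.35  1.26] w 0.0828 F [-0.2  0.1 -0.3]
shift [ 0.1081 -0.4876 -0.001 ] spin -74.2
```

```bash
python3 -m creep '[[0.004,-0.02,0,3,0.95],[0.011,-0.05,0,9,0.95],[0.018,-0.08,0,15,0.95],[0.024,-0.11,0,21,0.95],[0.031,-0.14,0,27,0.95],[0.037,-0.17,0,33,0.95],[0.044,-0.2,0,39,0.95],[0.050,-0.23,0,45,0.95],[0.057,-0.26,0,51,0.95],[0.063,-0.29,0,57,0.95],[0.07,-0.32,0,63,0.95],[0.076,-0.35,0,69,0.95],[0.083,-0.38,0,75,0.95],[0.09,-0.41,0,81,0.95],[0.096,-0.44,0,87,0.95],[0.102,-0.46,0,93,0.95],[0.106,-0.48,0,99,0.95],[0.1081,-0.4876,0,104,0.95],[0.1081,-0.4876,0,105.8,0.95],[0.1081,-0.4876,0,105.8,0.95]]' 20; python3 -c "
from h import *
go(.556,-.175,.2255,87.5)
s=save('wrist','w8')
e=lambda im,P:(abs(P[...,1]-.32)<.12)&(P[...,0]>.4)&(P[...,0]<.7)
for n in('top','scene'):
  s=save(n,n+'8');print(n)
  for a,b in ((.03,.05),(.11,.14)):
    for x in boxes(s,a,b,80,extra=e):print(*x)
  cv2.imwrite('pics/c8%s.png'%n,cv2.resize(cv2.cvtColor(s['frame'][130:260,90:390] if n=='top' else s['frame'][150:260,160:430],cv2.COLOR_RGB2BGR),None,fx=2.6,fy=2.6,interpolation=cv2.INTER_CUBIC))
"
```

```text
time: 17.9
ee_pos: [0.5552, -0.1757, 0.223]
tcp_rot: [3.134, 0.001, 1.524]
force: [0.2, 0.3, -0.2]
gripper_width: 0.0828
t 17.9 tcp [ 0.5552 -0.1757  0.223 ] yaw 87.3 q [-0.42  0.28  0.78  1.62 -0.2   1.32  0.35] w 0.0828 F [ 0.2  0.3 -0.2]
shift [ 0.0007  0.0008 -0.0024] spin -0.2
top
[122. 192.] 1462 [548.4 324.6] [ 58.2 200.7] 13.1 125.7
scene
[369. 195.] 716 [551.5 321.8] [ 57.3 206. ] 13.2 124.9
```

View pics/w8.png

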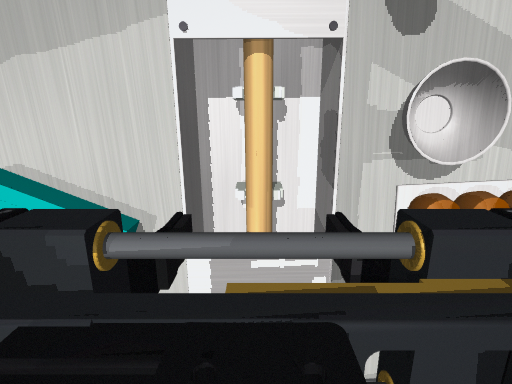

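View pics/c8scene.png

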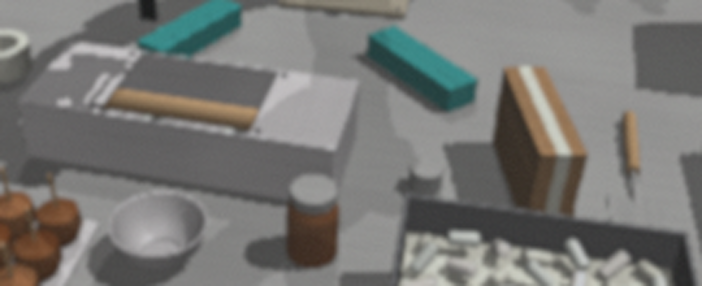

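View pics/c8top.png

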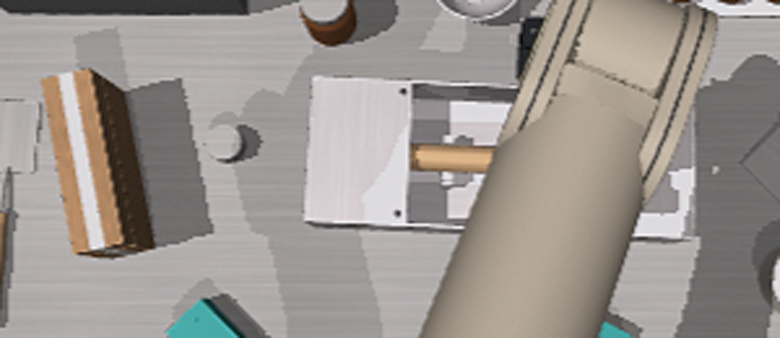

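The column is straight: the top view fits it at (548.4,324.6), the same as the base originally, and the scene crop shows flush ends. In the wrist view the pin runs down column 258, with saddles at rows 92 and 190 and the +y cover edge at row 38. Next, the pin's axis, its height and the saddle positions.

```bash
python3 -c "
from h import *
s=load('w8');P=pts(s)
im=cv2.cvtColor(s['frame'],cv2.COLOR_RGB2HSV)
for v in (45,60,80,110,140,160,200,220):
  row=P[v];h=im[v]
  m=(h[:,0]>8)&(h[:,0]<28)&(h[:,1]>70)&(row[:,2]>.04)&(row[:,2]<.09)
  u=np.where(m)[0];u=u[(u>200)&(u<320)];i=u[np.argmax(row[u,2])];print(v,u[0],u[-1],'top',P[v,u[len(u)//2]].round(4),'x',((P[v,u[1],0]+P[v,u[-2],0])/2).round(4))
for u,v in((237,92),(280,92),(237,190),(280,190),(258,30),(258,37),(180,30),(335,30),(183,27),(333,27)):print(u,v,P[v,u].round(4))
o=np.array([.558,-.1397]);yd=np.array([.0436,.999])
for v in (87,92,97,180,185,190,195,198):
  for u in (238,279): print(v,u,P[v,u].round(4),'case y',round(float((P[v,u,:2]-o)@yd),4),end=' | ')
  print()
# two-view height: pin centreline in scene
sc=load('scene8');Q=pts(sc);hs=cv2.cvtColor(sc['frame'],cv2.COLOR_RGB2HSV)
m=(hs[...,0]>8)&(hs[...,0]<25)&(hs[...,1]>90);m[:, :195]=0;m[:,265:]=0;m[:175]=0;m[205:]=0
vv,uu=np.where(m);print('scene pin',len(uu),uu.min(),uu.max(),'ztop',np.percentile(Q[m][:,2],[10,50,90]).round(4),'y range',np.percentile(Q[m][:,1],[0,2,98,100]).round(4))
"
```

```text
45 243 272 top [ 0.5629 -0.0382  0.0758] x 0.5624
60 244 272 top [ 0.5622 -0.052   0.0751] x 0.5623
80 244 272 top [ 0.5613 -0.0713  0.0758] x 0.5613
110 245 272 top [ 0.561  -0.1012  0.0749] x 0.5605
140 245 272 top [ 0.5595 -0.1328  0.0754] x 0.559
160 246 272 top [ 0.5585 -0.1547  0.0761] x 0.5585
200 246 271 top [ 0.5564 -0.2011  0.0758] x 0.5557
220 246 271 top [ 0.5552 -0.225   0.0772] x 0.5545
237 92 [ 0.5373 -0.0801  0.0531]
280 92 [ 0.5856 -0.0825  0.0544]
237 190 [ 0.5291 -0.196   0.0445]
280 190 [ 0.5833 -0.199   0.0429]
258 30 [ 0.5632 -0.0296  0.0946]
258 37 [ 0.5629 -0.0353  0.0935]
180 30 [ 0.4904 -0.0264  0.0947]
335 30 [ 0.6355 -0.0326  0.0937]
183 27 [ 0.4935 -0.024   0.0947]
333 27 [ 0.6333 -0.0303  0.0947]
87 238 [ 0.5388 -0.0749  0.0532] case y 0.0639 | 87 279 [ 0.5846 -0.0771  0.0543] case y 0.0637 | 
92 238 [ 0.5385 -0.0802  0.053 ] case y 0.0586 | 92 279 [ 0.5844 -0.0824  0.0543] case y 0.0584 | 
97 238 [ 0.5382 -0.0857  0.0552] case y 0.0531 | 97 279 [ 0.5844 -0.0877  0.0532] case y 0.0531 | 
180 238 [ 0.5282 -0.1916  0.0063] case y -0.0532 | 180 279 [ 0.5849 -0.1943  0.0065] case y -0.0534 | 
185 238 [ 0.5293 -0.194   0.026 ] case y -0.0555 | 185 279 [ 0.5833 -0.1962  0.0276] case y -0.0554 | 
190 238 [ 0.5311 -0.194   0.0526] case y -0.0554 | 190 279 [ 0.5812 -0.196   0.0543] case y -0.0552 | 
195 238 [ 0.5308 -0.1999  0.0543] case y -0.0613 | 195 279 [ 0.5811 -0.2025  0.0537] case y -0.0617 | 
198 238 [ 0.5305 -0.2037  0.0543] case y -0.0651 | 198 279 [ 0.5809 -0.206   0.0546] case y -0.0653 | 
scene pin 287 203 257 ztop [0.0656 0.0718 0.0755] y range [-0.255  -0.2513 -0.0564  0.2008]
```

Pin top is at 75.7 mm (axis 60), running at 87.6° through (0.5588, -0.140), and the saddles sit at case y ±59. Plan:
1. Grip at case y +36 and slide the pin 55 mm toward -y.
2. Check that end a has emerged, in view of the wrist camera.
3. Tilt that end up.

```bash
python3 -c "
from h import *
go(.5603,-.104,.042,87.6)
"
python3 -m creep '[[0.02,0.0,0,-0.2,0.95],[0.05,0.0,0,-0.2,0.95],[0.071,0.001,0,-0.2,0.95],[0.071,0.001,0.0,-0.2,0.95],[0.071,0.001,0.0,-0.2,0.95]]' 15;  python3 -c "
from h import *
go(.5603,-.104,.042,87.6)
"
```

```text
t 18.05 tcp [ 0.5558 -0.1743  0.2237] yaw 87.61 q [-0.42  0.28  0.78  1.62 -0.2   1.32  0.35] w 0.0825 F [-0.1  0.   0. ]
shift [0.0705 0.     0.1817] spin 0.0
time: 18.47
ee_pos: [0.5599, -0.1015, 0.2234]
tcp_rot: [3.133, -0.0, 1.537]
force: [-0.1, -0.3, 0.5]
gripper_width: 0.0829
t 18.47 tcp [ 0.5599 -0.1015  0.2234] yaw 88.07 q [-0.54  0.24  0.75  1.65 -0.17  1.31  0.21] w 0.0829 F [-0.1 -0.3  0.5]
shift [-0.0025 -0.001   0.1813] spin 0.5
```

```bash
python3 -m creep '[[-0.0025,-0.001,0.015,0.5,0.95],[-0.0025,-0.001,0.04,0.5,0.95],[-0.0025,-0.001,0.07,0.5,0.95],[-0.0025,-0.001,0.1,0.5,0.95],[-0.0025,-0.001,0.125,0.5,0.95],[-0.0025,-0.001,0.145,0.5,0.95],[-0.0025,-0.001,0.16,0.5,0.95],[-0.0025,-0.001,0.17,0.5,0.95],[-0.0025,-0.001,0.175,0.5,0.95],[-0.0025,-0.001,0.179,0.5,0.95],[-0.0025,-0.001,0.179,0.5,0.95]]' 15;  python3 -c "
from h import *
go(.5603,-.104,.042,87.6)
"
```

```text
time: 19.38
ee_pos: [0.5603, -0.1043, 0.0443]
tcp_rot: [3.133, 0.0, 1.528]
force: [-0.3, -1.2, 0.1]
gripper_width: 0.083
t 19.38 tcp [ 0.5603 -0.1043  0.0443] yaw 87.57 q [-0.45  0.44  0.68  1.84 -0.33  0.97  0.32] w 0.083 F [-0.3 -1.2  0.1]
shift [ 0.0003 -0.      0.0023] spin -0.0
```

Aligned. Now grip, ease up 1–2 mm, and slide 55 mm along tool -x (toward -y).

```bash
python3 -m creep '[[0,0,0.0015,0,0.6],[0,0,0.0015,0,0.3],[0,0,0.0015,0,0.2],[0,0,0.0015,0,0.2],[0,0,0.0015,0,0.2],[0,0,0.0015,0,0.2],[0,0,0,0,0.2],[-0.005,0,-0.001,0,0.2],[-0.012,0,-0.001,0,0.2],[-0.02,0,-0.001,0,0.2],[-0.028,0,-0.001,0,0.2],[-0.036,0,-0.001,0,0.2],[-0.044,0,-0.001,0,0.2],[-0.05,0,-0.001,0,0.2],[-0.055,0,-0.001,0,0.2],[-0.055,0,-0.001,0,0.2],[-0.055,0,-0.001,0,0.2]]' 20;  python3 -c "
from h import *
go(.5603,-.104,.042,87.6)
s=save('wrist','w9');save('scene','scene9')
"
```

```text
time: 20.8
ee_pos: [0.5579, -0.161, 0.0455]
tcp_rot: [3.133, 0.002, 1.527]
force: [0.3, -3.7, 4.8]
gripper_width: 0.0316
t 20.8 tcp [ 0.5579 -0.161   0.0455] yaw 87.49 q [-0.35  0.46  0.68  1.81 -0.35  0.98  0.43] w 0.0316 F [ 0.3 -3.7  4.8]
shift [ 0.057  -0.0002  0.0034] spin -0.1
```

View pics/w9.png

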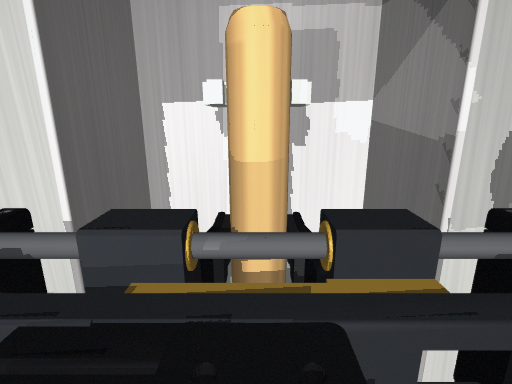

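```bash
python3 -c "
from h import *
s=load('w9');P=pts(s)
for v in (2,5,8,12,16,25,40,100):print(v,P[v,258].round(4))
o=np.array([.558,-.1397]);yd=np.array([.0436,.999]);print((P[9,258,:2]-o)@yd)
print(ray(s,258,8,.065))
"
```

```text
2 [ 0.5648 -0.0229  0.0056]
5 [ 0.5633 -0.0476  0.0731]
8 [ 0.5633 -0.0485  0.0725]
12 [ 0.5632 -0.0503  0.0734]
16 [ 0.5631 -0.0521  0.0743]
25 [ 0.5629 -0.0563  0.077 ]
40 [ 0.5627 -0.0616  0.075 ]
100 [ 0.5616 -0.0862  0.075 ]
0.0903414824388928
[ 0.56343906 -0.04602899  0.065     ]
```

End a now shows at (258,8), at case y ≈ +92, clear of the cover edge at +105. I release and regrip at case y +80, between the saddle and the end.

```bash
python3 -m creep '[[0,0,0,0,0.4],[0,0,0,0,0.6],[0,0,0,0,0.75],[0,0,0,0,0.75],[0,0,-0.02,0,0.75],[0,0,-0.05,0,0.75],[0,0,-0.08,0,0.75],[0,0,-0.09,0,0.75],[0,0,-0.09,0,0.75]]' 8;  python3 -c "
from h import *
go(.5625,-.0598,.042,87.6)
s=save('wrist','w10')
P=pts(s)
im=cv2.cvtColor(s['frame'],cv2.COLOR_RGB2HSV)
m=(im[...,0]>8)&(im[...,0]<28)&(im[...,1]>70)&(P[...,2]>.04)&(P[...,2]<.1);m[200:]=0
v=np.where(m.sum(1)>12)[0];print(v[0],v[-1])
for i in list(range(v[0],v[-1],12)):
  u=np.where(m[i])[0];print(i,P[i,u[len(u)//2]].round(4))
"
```

```text
time: 21.65
ee_pos: [0.5587, -0.1606, 0.1382]
tcp_rot: [3.128, 0.001, 1.528]
force: [1.1, -0.4, 0.4]
gripper_width: 0.0648
t 21.65 tcp [ 0.5587 -0.1606  0.1382] yaw 87.53 q [-0.41  0.35  0.74  1.73 -0.26  1.15  0.37] w 0.0648 F [ 1.1 -0.4  0.4]
shift [ 0.101  -0.0018  0.096 ] spin -0.1
54 199
54 [ 0.5632 -0.048   0.074 ]
66 [ 0.5629 -0.0564  0.0748]
78 [ 0.5625 -0.065   0.0762]
90 [ 0.5621 -0.0734  0.0752]
102 [ 0.5617 -0.0822  0.0759]
114 [ 0.5613 -0.091   0.0758]
126 [ 0.5609 -0.1001  0.0751]
138 [ 0.5605 -0.1094  0.0757]
150 [ 0.5601 -0.1188  0.0758]
162 [ 0.5604 -0.1285  0.0757]
174 [ 0.56   -0.1385  0.0755]
186 [ 0.5596 -0.1485  0.0758]
198 [ 0.5583 -0.1589  0.0752]
```

View pics/w10.png

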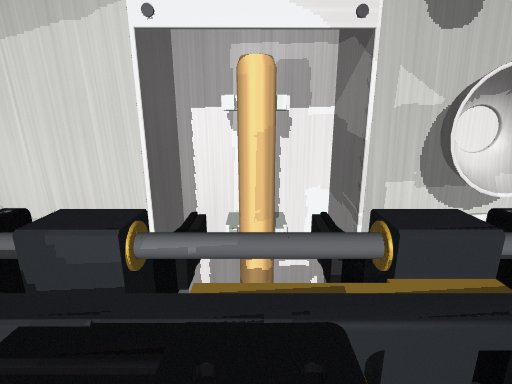

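The pin stays level; its end is at (257,55), world y -0.047. I move across and descend in front of the saddle.

```bash
python3 -m creep '[[0.02,0,0,0,0.75],[0.045,-0.001,0,0,0.75],[0.07,-0.001,0,0,0.75],[0.09,-0.0015,0,0,0.75],[0.101,-0.0015,0,0,0.75],[0.101,-0.0015,0.01,0,0.75],[0.101,-0.0015,0.02,0,0.75],[0.101,-0.0015,0.02,0,0.75]]' 8;  python3 -c "
from h import *
go(.5625,-.060,.044,87.6)
"
```

```text
time: 22.37
ee_pos: [0.5591, -0.0607, 0.1132]
tcp_rot: [3.135, 0.003, 1.526]
force: [0.6, -0.1, -0.9]
gripper_width: 0.0652
t 22.37 tcp [ 0.5591 -0.0607  0.1132] yaw 87.46 q [-0.56  0.33  0.7   1.8  -0.23  1.09  0.17] w 0.0652 F [ 0.6 -0.1 -0.9]
shift [0.001  0.0029 0.0692] spin -0.1
```

```bash
python3 -m creep '[[0.001,0.0029,0.01,0,0.75],[0.001,0.0029,0.025,0,0.75],[0.001,0.0029,0.04,0,0.75],[0.001,0.0029,0.052,0,0.75],[0.001,0.0029,0.06,0,0.75],[0.001,0.0029,0.065,0,0.75],[0.001,0.0029,0.067,0,0.75],[0.001,0.0029,0.067,0,0.75]]' 8;  python3 -c "
from h import *
go(.5625,-.060,.044,87.6)
"
```

```text
time: 23.03
ee_pos: [0.5624, -0.0603, 0.046]
tcp_rot: [3.135, 0.003, 1.526]
force: [-0.4, 0.6, 0.2]
gripper_width: 0.0652
t 23.03 tcp [ 0.5624 -0.0603  0.046 ] yaw 87.44 q [-0.52  0.43  0.66  1.84 -0.31  0.97  0.23] w 0.0652 F [-0.4  0.6  0.2]
shift [0.0003 0.     0.002 ] spin -0.2
```

```bash
python3 -m creep '[[0,0,0.002,0,0.5],[0,0,0.002,0,0.25],[0,0,0.002,0,0.2],[0,0,0.002,0,0.2],[0,0,0.002,0,0.2],[0,0,0.002,0,0.2],[0,0,0.002,0,0.2],[0,0,-0.002,0,0.2],[0,0,-0.006,0,0.2],[0,0,-0.01,0,0.2],[-0.001,0,-0.015,0,0.2],[-0.002,0,-0.02,0,0.2],[-0.002,0,-0.02,0,0.2]]' 8;  python3 -c "
from h import *
go(.5625,-.060,.044,87.6)
s=save('wrist','w11');s=save('scene','scene11')
cv2.imwrite('pics/c11.png',cv2.resize(cv2.cvtColor(s['frame'][140:260,150:330],cv2.COLOR_RGB2BGR),None,fx=4.2,fy=4.2,interpolation=cv2.INTER_CUBIC))
"
```

```text
time: 24.12
ee_pos: [0.5627, -0.0626, 0.0673]
tcp_rot: [3.134, 0.002, 1.526]
force: [-0.3, -0.7, -0.6]
gripper_width: 0.0316
t 24.12 tcp [ 0.5627 -0.0626  0.0673] yaw 87.41 q [-0.53  0.4   0.68  1.83 -0.29  1.01  0.22] w 0.0316 F [-0.3 -0.7 -0.6]
shift [ 0.0027 -0.0005  0.0233] spin -0.2
```

View pics/w11.png

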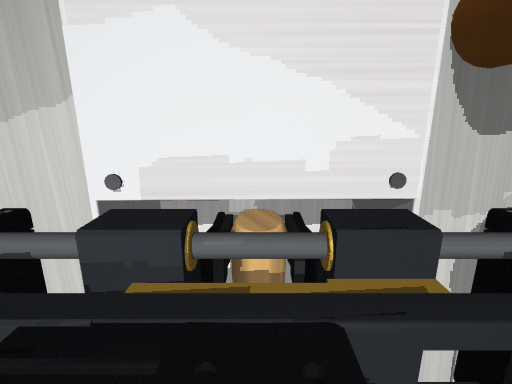

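View pics/c11.png

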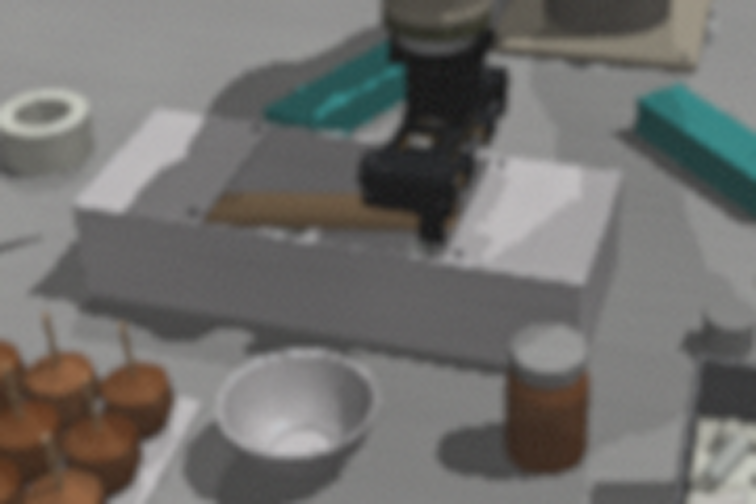

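The pin is tilting: its end face has turned up to view at wrist (260,218), and in the scene crop the near end rises under the fingers. I continue along the arc about the far end.

```bash
python3 -m creep '[[-0.002,0,-0.005,0,0.2],[-0.005,0,-0.011,0,0.2],[-0.008,0,-0.017,0,0.2],[-0.01,0,-0.023,0,0.2],[-0.013,0,-0.029,0,0.2],[-0.015,0,-0.035,0,0.2],[-0.017,0,-0.041,0,0.2],[-0.019,0,-0.047,0,0.2],[-0.021,0,-0.052,0,0.2],[-0.021,0,-0.052,0,0.2]]' 8;  python3 -c "
from h import *
go(.5625,-.060,.044,87.6)
s=save('scene','scene12')
cv2.imwrite('pics/c12.png',cv2.resize(cv2.cvtColor(s['frame'][120:240,150:330],cv2.COLOR_RGB2BGR),None,fx=4.2,fy=4.2,interpolation=cv2.INTER_CUBIC))
"
```

```text
time: 25.05
ee_pos: [0.5615, -0.0837, 0.1196]
tcp_rot: [3.133, 0.003, 1.525]
force: [-0.1, 0.1, -0.5]
gripper_width: 0.0318
t 25.05 tcp [ 0.5615 -0.0837  0.1196] yaw 87.4 q [-0.53  0.33  0.71  1.78 -0.24  1.11  0.22] w 0.0318 F [-0.1  0.1 -0.5]
shift [ 0.0239 -0.0007  0.0755] spin -0.2
```

View pics/c12.png

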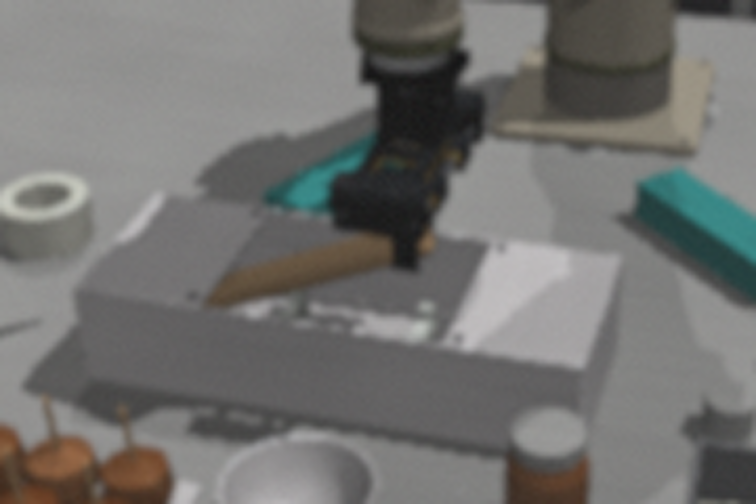

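The pin slants out cleanly at about 24°, with the far end still under the -y cover at crop (210,300). Now I draw it out along its axis.

```bash
python3 -m creep '[[0.005,0,-0.002,0,0.2],[0.012,0,-0.0055,0,0.2],[0.02,0,-0.009,0,0.2],[0.028,0,-0.0125,0,0.2],[0.036,0,-0.016,0,0.2],[0.044,0,-0.02,0,0.2],[0.052,0,-0.0235,0,0.2],[0.058,0,-0.027,0,0.2],[0.058,0,-0.027,0,0.2]]' 10;  python3 -c "
from h import *
go(.5625,-.060,.044,87.6)
s=save('scene','scene13')
cv2.imwrite('pics/c13.png',cv2.resize(cv2.cvtColor(s['frame'][110:230,150:330],cv2.COLOR_RGB2BGR),None,fx=4.2,fy=4.2,interpolation=cv2.INTER_CUBIC))
"
```

```text
time: 25.85
ee_pos: [0.5642, -0.0234, 0.1465]
tcp_rot: [3.133, 0.002, 1.528]
force: [-0.0, 1.6, -1.5]
gripper_width: 0.0319
t 25.85 tcp [ 0.5642 -0.0234  0.1465] yaw 87.53 q [-0.63  0.29  0.7   1.76 -0.2   1.15  0.08] w 0.0319 F [-0.   1.6 -1.5]
shift [-0.0365 -0.001   0.1026] spin -0.1
```

View pics/c13.png

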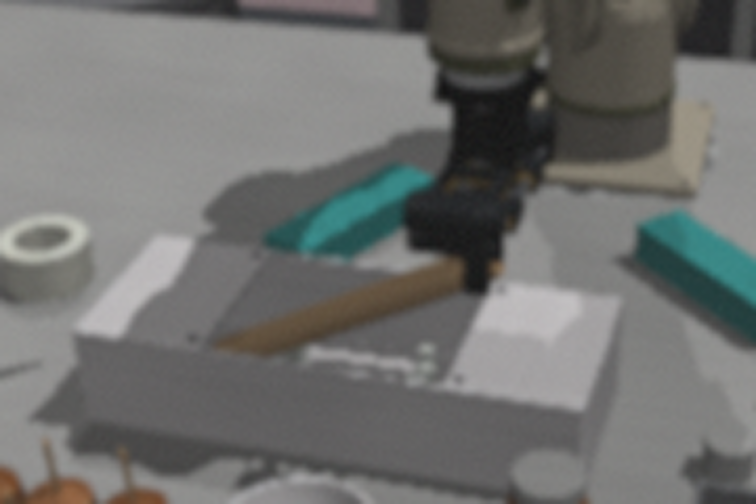

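```bash
python3 -m creep '[[0.005,0,-0.002,0,0.2],[0.012,0,-0.0055,0,0.2],[0.02,0,-0.01,0,0.2],[0.028,0,-0.014,0,0.2],[0.036,0,-0.018,0,0.2],[0.044,0,-0.022,0,0.2],[0.052,0,-0.027,0,0.2],[0.06,0,-0.032,0,0.2],[0.066,0,-0.036,0,0.2],[0.066,0,-0.036,0,0.2]]' 12;  python3 -c "
from h import *
go(.5625,-.060,.044,87.6)
s=save('scene','scene14')
cv2.imwrite('pics/c14.png',cv2.resize(cv2.cvtColor(s['frame'][110:230,150:330],cv2.COLOR_RGB2BGR),None,fx=4.2,fy=4.2,interpolation=cv2.INTER_CUBIC))
P=pts(s);hs=cv2.cvtColor(s['frame'],cv2.COLOR_RGB2HSV)
m=(hs[...,0]>8)&(hs[...,0]<28)&(hs[...,1]>90)&(abs(P[...,0]-.56)<.03)&(P[...,1]<.1)
q=P[m];o=np.argsort(q[:,1]);print(len(q));print(q[o][::max(1,len(q)//8)].round(3))
"
```

```text
time: 26.73
ee_pos: [0.5672, 0.0441, 0.1831]
tcp_rot: [3.132, 0.0, 1.53]
force: [0.9, 2.2, -0.0]
gripper_width: 0.0315
t 26.73 tcp [0.5672 0.0441 0.1831] yaw 87.63 q [-0.73  0.26  0.67  1.71 -0.17  1.23 -0.06] w 0.0315 F [ 0.9  2.2 -0. ]
shift [-0.1041 -0.0018  0.1391] spin 0.0
62
[[ 0.547 -0.573  0.016]
 [ 0.576 -0.56   0.018]
 [ 0.584 -0.55   0.02 ]
 [ 0.585 -0.542  0.017]
 [ 0.574 -0.12   0.066]
 [ 0.576 -0.06   0.126]
 [ 0.576 -0.01   0.161]
 [ 0.581  0.011  0.175]
 [ 0.584  0.045  0.279]]
```

View pics/c14.png

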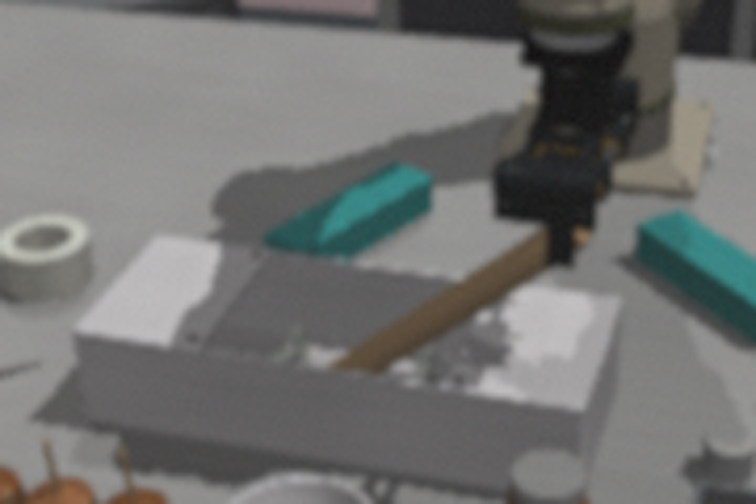

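The far end is clear of its cover; the pin has drooped to about 35° in the light grip. I firm the grip and lift straight up.

```bash
python3 -m creep '[[0,0,0,0,0.1],[0,0,0,0,0.1],[0,0,-0.005,0,0.1],[0,0,-0.015,0,0.1],[0,0,-0.03,0,0.1],[0,0,-0.045,0,0.1],[0,0,-0.06,0,0.1],[0,0,-0.075,0,0.1],[0,0,-0.09,0,0.1],[0,0,-0.105,0,0.1],[0,0,-0.115,0,0.1],[0,0,-0.12,0,0.1],[0,0,-0.12,0,0.1]]' 45;  python3 -c "
from h import *
go(.5625,-.060,.044,87.6)
s=save('scene','scene15')
cv2.imwrite('pics/c15.png',cv2.resize(cv2.cvtColor(s['frame'][80:230,150:330],cv2.COLOR_RGB2BGR),None,fx=4,fy=4,interpolation=cv2.INTER_CUBIC))
"
```

```text
time: 27.87
ee_pos: [0.5663, 0.0431, 0.3038]
tcp_rot: [3.13, 0.0, 1.529]
force: [0.5, -0.4, -1.1]
gripper_width: 0.0312
t 27.87 tcp [0.5663 0.0431 0.3038] yaw 87.58 q [-0.75  0.18  0.69  1.53 -0.11  1.46 -0.1 ] w 0.0312 F [ 0.5 -0.4 -1.1]
shift [-0.1031 -0.0024  0.2599] spin -0.0
```

View pics/c15.png

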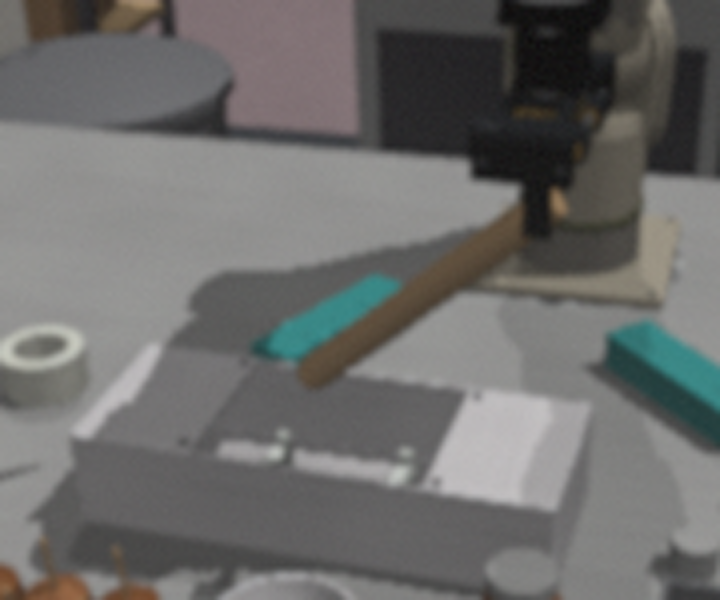

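```bash
python3 -m creep '[[0,0,-0.01,0,0.1],[0,0,-0.025,0,0.1],[0,0,-0.04,0,0.1],[0,0,-0.055,0,0.1],[0,0,-0.07,0,0.1],[0,0,-0.085,0,0.1],[0,0,-0.1,0,0.1],[0,0,-0.115,0,0.1],[0,0,-0.125,0,0.1],[0,0,-0.13,0,0.1],[0,0,-0.13,0,0.1],[0,0,-0.13,0,0.1]]' 45;  python3 -c "
from h import *
go(.5625,-.060,.044,87.6)
for n in('scene','top'):
  s=save(n,n+'16')
  P=pts(s);hs=cv2.cvtColor(s['frame'],cv2.COLOR_RGB2HSV)
  m=(hs[...,0]>5)&(hs[...,0]<28)&(hs[...,1]>80)&(abs(P[...,0]-.56)<.06)&(abs(P[...,1]+.05)<.2)&(P[...,2]>.15)
  q=P[m];o=np.argsort(q[:,1]);print(n,len(q));print(q[o][::max(1,len(q)//8)].round(3))
  print('zmin',np.percentile(q[:,2],[0,5]) if len(q) else '')
  e=lambda im,P:(abs(P[...,1]-.32)<.12)&(P[...,0]>.4)&(P[...,0]<.7)
  for x in boxes(s,.11,.14,80,extra=e):print(*x)
"
```

```text
time: 28.92
ee_pos: [0.5646, 0.0433, 0.4322]
tcp_rot: [3.132, 0.001, 1.529]
force: [0.1, -0.2, -1.5]
gripper_width: 0.0311
t 28.92 tcp [0.5646 0.0433 0.4322] yaw 87.58 q [-0.73  0.19  0.71  1.25 -0.12  1.73 -0.1 ] w 0.0311 F [ 0.1 -0.2 -1.5]
shift [-0.1029 -0.0014  0.3883] spin -0.0
scene 685
[[ 0.571 -0.16   0.274]
 [ 0.576 -0.116  0.305]
 [ 0.576 -0.082  0.329]
 [ 0.572 -0.053  0.382]
 [ 0.578 -0.029  0.392]
 [ 0.567 -0.007  0.424]
 [ 0.58   0.01   0.43 ]
 [ 0.579  0.028  0.448]
 [ 0.611  0.078  0.516]]
zmin [0.27368436 0.29026337]
[368. 195.] 708 [551.2 321.5] [ 57.5 206.1] 13.3 124.7
top 1163
[[ 0.55  -0.168  0.272]
 [ 0.556 -0.135  0.31 ]
 [ 0.564 -0.105  0.332]
 [ 0.568 -0.079  0.357]
 [ 0.559 -0.055  0.381]
 [ 0.552 -0.033  0.392]
 [ 0.574 -0.013  0.411]
 [ 0.573  0.001  0.426]
 [ 0.514  0.019  0.52 ]]
zmin [0.27048392 0.28805844]
[116. 197.] 456 [534.3 334.3] [ 31.2 177.4] 13.2 125.9
```

View pics/scene16.png

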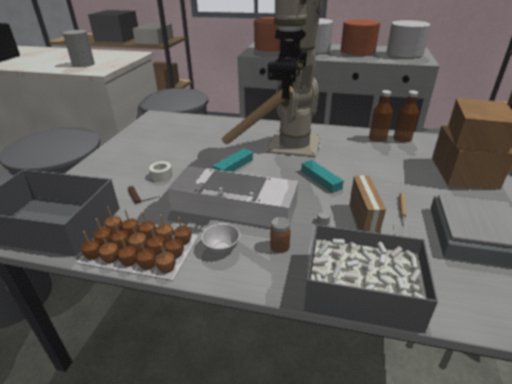

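View pics/top16.png

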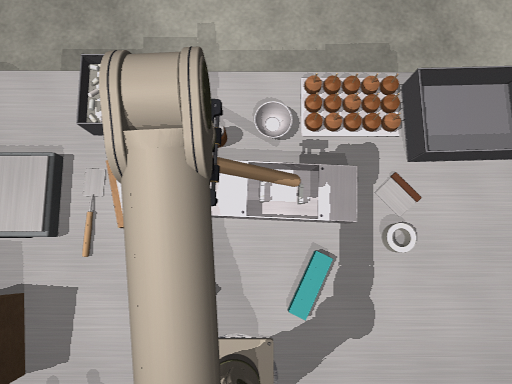

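Both views put the pin's lower end at about z = 0.27 (scene (230,137), top (297,182)) and show the column unchanged. The nearby bystanders look untouched. I let it settle, recheck and hand in.

```bash
python3 -m creep '[[0,0,0,0,0.1],[0,0,0,0,0.1],[0,0,0,0,0.1],[0,0,0,0,0.1],[0,0,0,0,0.1],[0,0,0,0,0.1]]' 45;  python3 -c "
from h import *
from station import close_job
st=sense();print(np.abs(st['joint_vel']).max())
s=save('scene','scene17');P=pts(s);hs=cv2.cvtColor(s['frame'],cv2.COLOR_RGB2HSV)
m=(hs[...,0]>5)&(hs[...,0]<28)&(hs[...,1]>80)&(abs(P[...,0]-.56)<.06)&(abs(P[...,1]+.05)<.2)&(P[...,2]>.15)
print(np.percentile(P[m][:,2],[0,5]))
print(close_job())"
```

```text
time: 29.52
ee_pos: [0.5644, 0.0434, 0.4319]
tcp_rot: [3.133, 0.001, 1.529]
force: [-0.3, -0.9, -2.7]
gripper_width: 0.0313
0.0014199259561372567
[0.27127787 0.28930768]
the job is handed in; nothing more can be done
None
```

I stacked carton_b and then carton_a on the standing carton. Then I slid the pin about 55 mm toward -y, regripped it near its +y end, tilted that end up and drew it out along its axis. The job was handed in at about 29.6 s with the pin still held; no verdict is reported.

**Column:** With both cartons placed, the top camera fitted the upper carton at (548.4, 324.6) mm and 13.1°, the same place as the base before I started. The scene camera agreed with its own first reading within about 2 mm, and the top was at 125–126 mm. In the last top view the arm hid part of the column, so that fit was no use; the scene view still showed it unchanged.

**Pin:** Its lower end was at about z = 0.27 m in both views, and the same in the last scene picture. The arm was still and the gripper opening stayed at 31 mm with 45 N set.

**Other points:** The two cameras differed by 2–4 mm in absolute position throughout. The pin drooped to roughly 35° while I used a light grip, until I firmed it. I did not measure the bystanders again at the end; in the pictures those in view looked unmoved.

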